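Snap a brush cup onto the painter's accessory rail

ROBOT

A 6-joint arm with a two-finger parallel gripper is mounted at the origin on the work surface. World frame = base frame: x ahead of the robot, y to its left, z up, the work surface at z = 0. Lengths are in m, angles in degrees, forces in N, time in s.
With the tool pointing down it reaches from about 0.375 to 0.9 m from the base axis. Payload 3.1 kg.
Tool frame: the origin (TCP) lies on the centre line of the jaws, within the pads' length; the fingertips stand 25 mm ahead of it and the grasp point (between the pads) lies 6 mm ahead of it; y points along the fingers, x is the direction in which the jaws open and shut, and the axes are right-handed (so a half turn about y gives the same grasp; the last joint's range is limited). The gripper opens to 87 mm and grips with 3 to 60 N. Pads are 19 mm wide; open, the fingers measure 117 mm over their backs; the gripper's body (75 mm by 190 mm) begins 51 mm behind the grasp point.
Start: joints at [-10.227, 30.224, 82.088, -0, 67.689, -10.227], TCP at [0.625, 0, 0.248] pointing down, gripper open.
Joint ranges: [-176.69, 176.69], [-43.24, 126.21], [12.49, 139.97], [-82, 262], [0, 151.66], [-163.58, 163.58]. Speed limits (degrees/s): [159.86, 159.86, 180, 180, 180, 180].

INTERFACE

Orientations are given as a 3x3 rotation matrix whose columns are the frame's x, y, z axes.
In Python, from rig import * gives the robot as it stands.
- The arm moves only by the tool play_rows, never from a script. Its argument "commands" is a list of rows, each a list of 2 entries, a list of its own where there are three numbers: the shift along the world's x, y, z in m, then the turn, a rotation vector about the world's x, y, z in rad. A call has 1 to 10 rows; each row is the pose to reach, as a shift and turn from the pose commanded when the call began; what a row does not reach only later rows make up. A row lasts 1/8 s, in which the tool goes at most 62.5 mm and 10.7 degrees, less where a joint would pass 70% of its speed; a pose out of reach is approached as far as the arm can. A call with a gripper value outside its range is refused whole. "gripper" is the finger opening in m, from 0 to 0.087, set as the call begins (left out, the last holds). The fingers move at their own pace and stop on an object; the grip force is fixed at half the most. Time passes only in rows, so rows that repeat a pose let the fingers close. It gives the time, the measured TCP pose, the force and the opening at its end, in the units of the state.
- read_state(): the state, without advancing time (a new reading comes with each control period).
- capture(name): name is "scene" or "side" or "wrist"; returns a dict with "frame" (420x560x3 uint8, red, green, blue), "depth" (420x560 float32, m along the optical axis (not along the pixel's ray), 0 where there is no reading), "mtx" (3x3 intrinsics, pixels), "dist_coeffs" ([k1, k2, p1, p2, k3] as OpenCV has them; the pictures are not rectified), "cam_to_world" (4x4, takes a point from camera to world coordinates); the wrist camera has in their place "hand_eye" (4x4, takes a point from camera to tool coordinates, whose origin is the TCP and whose axes are the tool frame's). Camera axes: x right, y down, z forward; pixel columns grow to the right and rows downward; lengths in m; the calibration is good to about 2 mm. A picture is of the moment at which its call begins: read the wrist's pose just before it.
- hand_in(): hands the job in, once; it reports no verdict.
The state is a dict: "time_s": time; "joint_positions": joint angles; "qvel": joint speeds; "tau": joint torques, N m; "position": TCP position; "tcp_rot": TCP orientation; "force": force on the tool from outside, world axes, zero at the start; "moment": the same for the moment, N m; "opening": opening from 0.0 (shut) to 1.0 (fully open).
Only numpy, scipy, OpenCV 4.12 (cv2) and the standard library are available. Lean on these libraries where they do the work, as an engineer would, in place of code of your own. Each camera call takes 0.05 s, during which the arm holds its last target. There are 200 camera calls.

TASK

Put the empty brush cup that stands on the table back on the rail, about midway between the cup with brushes and the bottle holder: lower its top lip gently over the bar's upper edge with its foot swung out towards you, without dropping it or bearing down, then tilt the foot in against the bar until its clip snaps under the lower edge and the cup sits flush and square. Force nothing, let go, and leave the bottles and the water jar where they are.

Things in the scene. Friction and masses are not known exactly. Their poses are not given: they have to be found in the camera images.
- holder: The empty brush cup, white plastic, about 0.08 to 0.17 kg: open tub 46 mm wide (y), 40 deep (x), 66 high, standing upright on the table. Origin: centre of its underside, z up, +x towards its back (the side that goes on the bar). Tub front x = -20, sides y = -23 and 23 mm; full-width back plate x = 20 to 24, z = 0 to 76. A 40 mm wide lip hooks out behind its top, a sprung clip sits lower down.
- slot (a point): Front end of the lip's roof underside, on the cup's back plate: holder x = 24, y = 0, z = 70 mm. The bar's upper edge (5 mm thick) goes in the slot between back plate and lip; the slot is 6.5 mm wide at the roof and 9.2 at its mouth, 6 mm deep. It goes fully over the bar with the cup leaning up to 25 degrees (top to +x, foot to -x); upright it cannot, as the clip is in the way.
- lip_tip (a point): Lower end of the hanging lip: holder x = 34.5, y = 0, z = 64.5 mm. The lip is 3 mm thick; its inner face flares from x = 30.5 at the roof to x = 33.2 at the tip (24 degrees). Setting the lip on the bar takes only a few newtons: over 20 N there is forcing it.
- clip_part (a joint): The cup's foot clip, a 22 mm wide sprung grey slide on the back: 0 = home (up), metres pushed down towards the underside (at most 0.006). Spring 4.5 N at home, 1.5 N more per mm. As the foot is pressed in, the bar's lower edge drives it down about 3 mm, then it springs back to 0 behind the bar when the cup is flush. Hooked and let go, the cup hangs leaning some 10 to 16 degrees, unsnapped.
- clip_nose (a point): Crest of the clip's catch ridge when home: holder x = 31, y = 0, z = 32.5 mm. In front of it a flat shelf at z = 29.3 from x = 24.7, behind it a 40 degree ramp that falls to x = 36.3. The ramp clears the bar when the cup leans more than about 16 degrees.
- press_point (a point): On the tub's flat front at clip height: holder x = -20, y = 0, z = 28 mm. Pressing here straight at the bar with about 10 to 18 N snaps the clip; more than 25 N is never needed, and over 60 N between cup and rail counts as forced.
- stand: The fixed rail: two aluminium uprights (30 mm square, 210 high, 370 apart, 25 mm behind the bar) carry a level bar 40 mm high, 5 thick, 420 long. Origin: on the table, midway between the uprights, below the bar's front face; x through the bar away from the robot (front face x = 0, back x = 5 mm), y along the bar, z up. Mounted, the cup's axes are parallel to these and its origin is at x = -24 mm.
- bar_place (a point): The place for the cup: stand x = 0, y = 0, z = 155 mm, on the bar's front face, at the MIDDLE of the height range of its upper edge. The bar is clamped in slots: its true upper edge lies up to 25 mm above or below this point and is not measured, so feel or look for it. 200 mm of bar is free, 100 to either side, nothing behind. The mounted cup's origin is 70 mm below the true edge.
- brush_cup (a point): The like cup with two brushes already on the bar, immovable: stand x = 0, y = -125, z = 155 mm (height as for bar_place). It spans y = -148 to -102, stands 44 mm out in front of the bar, brushes up to 73 mm above the bar.
- bottle_ring (a point): The paint bottle in its ring holder on the bar, immovable: stand x = 0, y = 125, z = 155 mm (height as for bar_place). It spans y = 101 to 149, stands 54 mm out in front of the bar, up to 48 mm above it.
- bottle_a: Loose red-brown paint bottle, 46 mm in diameter, 95 mm high; origin at the centre of its underside. Leave alone.
- bottle_b: Loose green paint bottle of the same shape. Leave alone.
- water_jar: Loose white water jar, 72 mm in diameter, 85 mm high; origin at the centre of its underside. Leave alone.
Not all that is in view belongs to the job. Leave any yellow look-alike of the holder alone.

How it is judged:
By the outcome, as a careful person would: the job done as asked, in the order asked, and still so for the second after the job is handed in, with the robot touching nothing.
It also fails if it takes over 64 s, if anything falls off the work surface, if the arm or the gripper's body presses on something with over 40 N, if the wrist force passes 120 N, or if a joint passes its speed limit or range.

## Working session

There is one attempt and no reset: what is moved stays moved. The work goes in short steps, Python scripts to look and compute and a tool call to move; the robot and the scene stay as the last step left them, time stands still between calls to the robot, and variables do not carry over. Pictures are saved under pics/ and viewed, about 8 in all and at most 12, crops included, and the job is handed in when it is done.

Besides the shell and the picture viewer there is one more tool, called after "Emit:" as name(argument=value, ...) on one line, values as JSON. play_rows: Moves the arm, as the interface text tells. Its arguments: {"type":"object","properties":{"commands":{"type":"array"},"gripper":{"type":"number"}},"required":["commands"]}

```bash
mkdir -p pics; ls
cat > h.py <<'E'
from rig import *
import numpy as np, cv2, pickle
def snap(n,tag):
    s=read_state(); c=capture(n); c['state']=s
    if 'cam_to_world' not in c:
        T=np.eye(4);T[:3,:3]=np.array(s['tcp_rot']);T[:3,3]=s['position'];c['cam_to_world']=T@np.array(c['hand_eye'])
    pickle.dump(c,open(f'pics/{tag}.pkl','wb')); cv2.imwrite(f'pics/{tag}.png',c['frame'][:,:,::-1]); return c
def load(tag): return pickle.load(open(f'pics/{tag}.pkl','rb'))
def px(c,uv,d=None):
    uv=np.array(uv,float).reshape(-1,1,2)
    n=cv2.undistortPoints(uv,np.array(c['mtx']),np.array(c['dist_coeffs']))[:,0]
    out=[]
    for (u,v),(x,y) in zip(uv[:,0],n):
        z=d if d else c['depth'][int(round(v)),int(round(u))]
        out.append((np.array(c['cam_to_world'])@[x*z,y*z,z,1])[:3])
    return np.array(out)
def cloud(c):
    H,W=c['depth'].shape; u,v=np.meshgrid(np.arange(W),np.arange(H))
    n=cv2.undistortPoints(np.stack([u,v],-1).reshape(-1,1,2).astype(float),np.array(c['mtx']),np.array(c['dist_coeffs']))[:,0]
    z=c['depth'].reshape(-1,1); P=np.hstack([n*z,z,np.ones_like(z)])@np.array(c['cam_to_world']).T
    P=P[:,:3]; P[z[:,0]==0]=np.nan; return P.reshape(H,W,3)
def proj(c,P):
    T=np.linalg.inv(np.array(c['cam_to_world']));P=np.atleast_2d(P)
    r,_=cv2.Rodrigues(T[:3,:3]); return cv2.projectPoints(P.astype(float),r,T[:3,3],np.array(c['mtx']),np.array(c['dist_coeffs']))[0][:,0]
E
python3 - <<'E'
from h import *
np.set_printoptions(precision=3,suppress=True)
for n in("scene","side","wrist"):
    c=snap(n,n+"0"); print(n,np.array(c['cam_to_world']))
print(read_state())
a=cv2.imread('pics/scene0.png');b=cv2.imread('pics/side0.png')
cv2.imwrite('pics/both0.png',cv2.resize(np.vstack([a,b]),(560,600)) if 0 else np.hstack([a,b])[:, :])
E
```

```text
pics
scene [[-0.539  0.493 -0.683  1.283]
 [ 0.842  0.328 -0.428  0.432]
 [ 0.013 -0.806 -0.592  0.766]
 [ 0.     0.     0.     1.   ]]
side [[ 0.934 -0.252  0.253  0.225]
 [-0.357 -0.613  0.705 -0.892]
 [-0.022 -0.749 -0.663  0.947]
 [ 0.     0.     0.     1.   ]]
wrist [[ 1.     0.001 -0.001  0.625]
 [ 0.001 -0.954 -0.299  0.083]
 [-0.002  0.299 -0.954  0.383]
 [ 0.     0.     0.     1.   ]]
{'time_s': 0.15, 'joint_positions': array([-10.228,  30.268,  82.139,   0.   ,  67.69 , -10.228]), 'qvel': array([-0.014, -0.158, -0.2  , -0.061,  0.023, -0.105]), 'tau': array([  0.001, -44.043, -17.684,   0.063,   0.055,  -0.   ]), 'position': array([0.624, 0.   , 0.247]), 'tcp_rot': array([[ 1.   , -0.002,  0.   ],
       [-0.   ,  0.   ,  1.   ],
       [-0.002, -1.   ,  0.   ]]), 'force': array([ 0.25 ,  0.267, -0.063]), 'moment': array([-0.017, -0.006,  0.008]), 'opening': 1.00064649635201}
```

View pics/scene0.png

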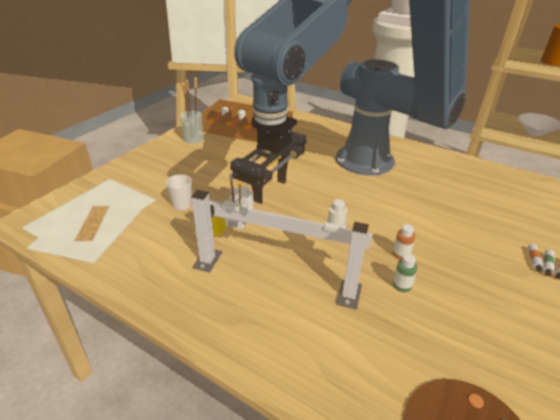

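View pics/side0.png

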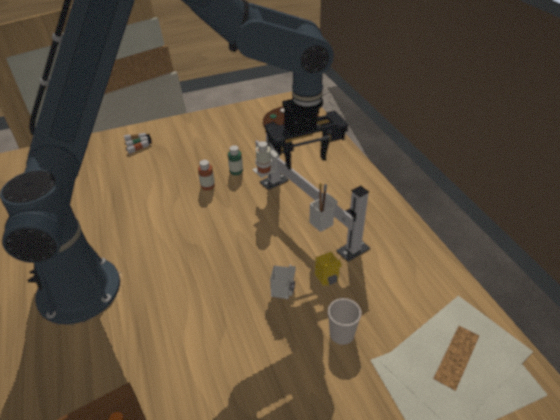

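The side view shows the white cup at (284,282), a yellow look-alike at (328,268), the white water jar at (343,320) and the brush cup on the bar at (321,212). The white tub at (284,282) fits the holder description. I'll check it in a crop.

Run:
```python
from h import *
np.set_printoptions(precision=4,suppress=True)
c=load('side0');C=cloud(c)
for n,p in dict(cup=(284,280),yel=(328,265),jar=(343,330),brush=(321,217),upR=(360,190),upL=(275,182)).items(): print(n,C[p[1],p[0]])
a=cv2.imread('pics/side0.png')[170:340,240:400]
cv2.imwrite('pics/crop1.png',cv2.resize(a,None,fx=4.5/1.3,fy=4.5/1.3,interpolation=cv2.INTER_CUBIC))
```

```text
cup [ 0.4915 -0.1773  0.0155]
yel [ 0.5893 -0.2209  0.0766]
jar [ 0.5457 -0.3899  0.0629]
brush [ 0.6126 -0.124   0.1429]
upR [ 0.7074 -0.1367  0.2095]
upL [0.6093 0.2007 0.0123]
```

View pics/crop1.png

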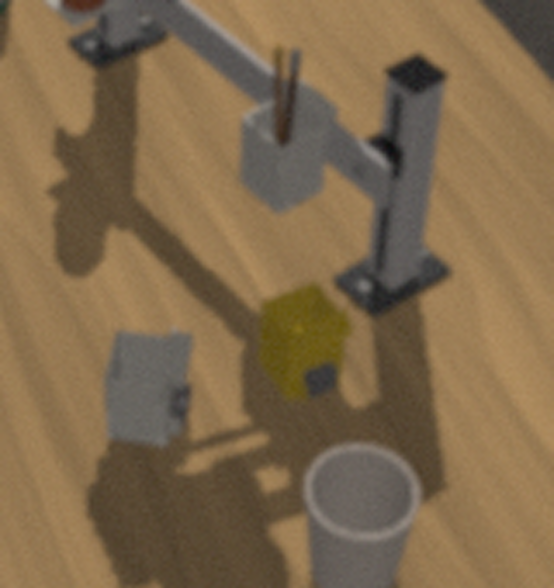

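The crop confirms it: the white tub at (148,388) is empty, with its grey clip at (180,403) facing right. The yellow look-alike is at (303,343) and the jar at (360,500). Next I'll take the wrist camera nearer.

Emit:
play_rows(commands=[[[-0.045,-0.01,0.02],[0,0,0]],[[-0.09,-0.03,0.03],[0,0,0]],[[-0.13,-0.06,0.03],[0,0,0]],[[-0.13,-0.06,0.03],[0,0,0]]])

```text
time_s: 0.65
position: [0.4921, -0.0607, 0.2775]
tcp_rot: [[1.0, -0.002, 0.003], [-0.003, 0.0, 1.0], [-0.002, -1.0, 0.0]]
force: [0.5, 0.0, -0.3]
opening: 1.001
```

Run:
```python
from h import *
np.set_printoptions(precision=4,suppress=True)
c=snap('wrist','wrist1');print(c['state']['position'])
a=cv2.imread('pics/wrist0.png');b=cv2.imread('pics/wrist1.png')
cv2.imwrite('pics/w01.png',np.hstack([a[:, :],b])[:, :].copy() if 0 else cv2.resize(np.vstack([a,b]),(400,600)))
cv2.imwrite('pics/w1b.png',cv2.resize(b,(800,600)))
C=cloud(c); m=(C[...,2]>0.02)&(C[...,0]<0.57)&(C[...,1]>-0.26)&(C[...,1]<-0.1)&(C[...,0]>.42)
P=C[m];print(len(P),P.min(0),P.max(0),np.histogram(P[:,2],12))
```

```text
[ 0.4921 -0.0607  0.2775]
1612 [ 0.4484 -0.2179  0.02  ] [ 0.5169 -0.1606  0.0771] (array([152, 164, 155, 157, 145, 139, 133, 125, 135, 239,  32,  36]), array([0.02  , 0.0248, 0.0295, 0.0343, 0.039 , 0.0438, 0.0486, 0.0533,
       0.0581, 0.0628, 0.0676, 0.0723, 0.0771]))
```

View pics/w1b.png

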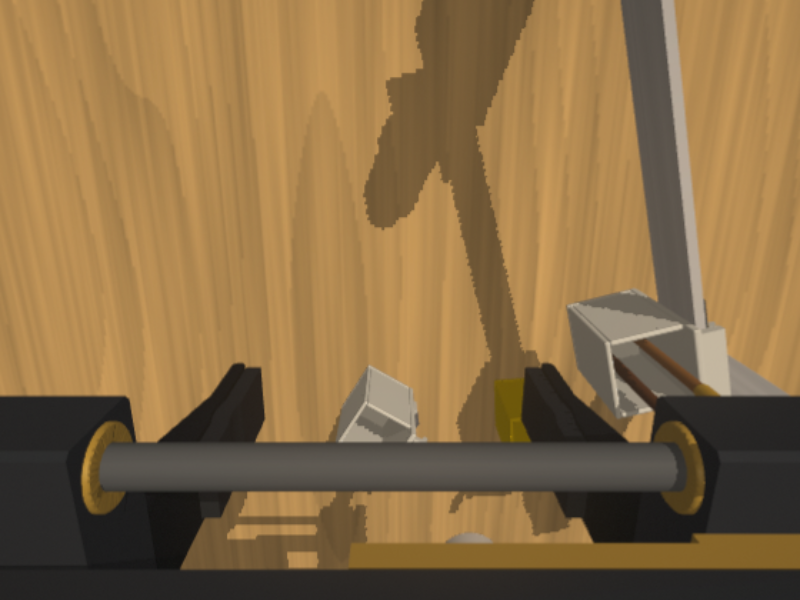

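The wrist view shows the white cup at about (375,405), partly hidden by the gripper, with its clip on the right at (415,420). I'll shift in -y for a clear view.

Emit:
play_rows(commands=[[[-0.01,-0.05,0.01],[0,0,0]],[[-0.02,-0.1,0.02],[0,0,0]],[[-0.02,-0.1,0.02],[0,0,0]]])

```text
time_s: 1.08
position: [0.4767, -0.1631, 0.2983]
tcp_rot: [[1.0, 0.003, 0.004], [-0.004, -0.002, 1.0], [0.003, -1.0, -0.002]]
force: [0.6, 0.1, 0.4]
opening: 0.999
```

Run:
```python
from h import *
np.set_printoptions(precision=4,suppress=True)
c=snap('wrist','wrist2');print(c['state']['position'])
b=cv2.imread('pics/wrist2.png');cv2.imwrite('pics/w2b.png',cv2.resize(b[90:390,150:450],(600,600),interpolation=cv2.INTER_CUBIC))
C=cloud(c); m=(C[...,2]>0.02)&(C[...,0]<0.56)&(C[...,1]>-0.26)&(C[...,1]<-0.1)&(C[...,0]>.42)
P=C[m];print(len(P),P.min(0),P.max(0))
for lo,hi in((.02,.06),(.06,.069),(.069,.08)):
  Q=P[(P[:,2]>lo)&(P[:,2]<hi)];
  if len(Q)>5: r=cv2.minAreaRect((Q[:,:2]*1000).astype(np.float32));print(lo,len(Q),r, cv2.boxPoints(r).tolist())
# bar/top surfaces from scene, wrist1
for t in('scene0','side0','wrist0','wrist1'):
  D=cloud(load(t));k=(D[...,2]>.1)&(D[...,2]<.195)&(D[...,0]>.58)&(D[...,0]<.72)&(abs(D[...,1]-.03)<.05);
  Q=D[k];print(t,len(Q),Q.min(0) if len(Q) else '',Q.max(0) if len(Q) else '')
```

```text
[ 0.4767 -0.1631  0.2983]
61921 [ 0.42   -0.2253  0.02  ] [ 0.551  -0.1235  0.3816]
0.02 947 ((478.809814453125, -190.89138793945312), (44.86438751220703, 44.05733108520508), 58.80985641479492) [[448.34814453125, -198.67288208007812], [486.037109375, -221.48928833007812], [509.271484375, -183.10989379882812], [471.58251953125, -160.29348754882812]]
0.06 485 ((482.97528076171875, -194.54544067382812), (46.581539154052734, 54.79133605957031), 58.62995529174805) [[447.45989990234375, -200.1704559326172], [494.24200439453125, -228.6928253173828], [518.4906616210938, -188.92042541503906], [471.70855712890625, -160.39805603027344]]
0.069 643 ((500.4995422363281, -204.8367156982422), (45.55952453613281, 16.052295684814453), 58.15010452270508) [[481.66107177734375, -219.9512481689453], [495.29644775390625, -228.42198181152344], [519.3380126953125, -189.72218322753906], [505.70263671875, -181.25144958496094]]
scene0 607 [ 0.6063 -0.0199  0.1177] [0.6382 0.0799 0.1619]
side0 299 [ 0.6017 -0.02    0.1198] [0.6325 0.0794 0.1658]
wrist0 2001 [ 0.6048 -0.02    0.1201] [0.6362 0.0799 0.1626]
wrist1 5483 [ 0.6037 -0.02    0.1188] [0.6361 0.08   0.1628]
```

View pics/w2b.png

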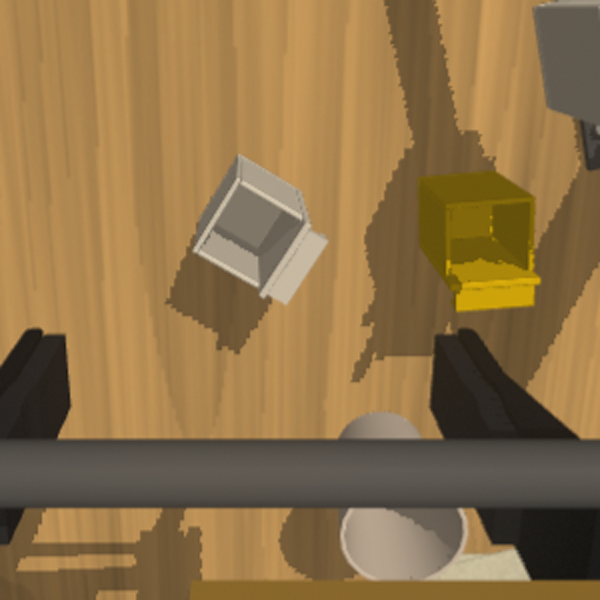

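The cup's lip faces lower right. The fit gives holder origin ≈ (0.477,-0.191) and yaw ≈ -31.4°. Its crop position is about (255,235), with yellow at (480,240) and the jar at (400,525). Next I'll fit the bar.

Run:
```python
from h import *
np.set_printoptions(precision=4,suppress=True)
for t in('wrist0','wrist1','scene0','side0'):
  D=cloud(load(t));
  k=(D[...,2]>.09)&(D[...,2]<.25)&(D[...,0]>.55)&(D[...,0]<.75)&(abs(D[...,1])<.25)
  Q=D[k]; Q=Q[~np.isnan(Q).any(1)]
  B=Q[(abs(Q[:,1]-.03)<.07)&(Q[:,2]<.17)]
  fr=B[(B[:,2]<.157)&(B[:,2]>.122)] if t!='scene0' else B[(B[:,2]<.155)&(B[:,2]>.125)]
  f=np.polyfit(fr[:,1],fr[:,0],1); res=fr[:,0]-np.polyval(f,fr[:,1]); fr=fr[abs(res)<.004];f=np.polyfit(fr[:,1],fr[:,0],1)
  print(t,len(fr),'face x=%.4f*y+%.4f'%tuple(f),'res',fr.shape,np.std(fr[:,0]-np.polyval(f,fr[:,1])),'z pct',np.percentile(B[:,2],[.5,2,50,90,95,98,99.5]))
  d=B[:,0]-np.polyval(f,B[:,1]); T=B[(d>.0015)&(d<.0045)&(B[:,2]>.15)] ; 
  if len(T)>20: print('  top z med',np.median(T[:,2]),len(T), np.polyfit(T[:,1],T[:,2],1))
  # neighbours: bodies in front of bar
  d=Q[:,0]-np.polyval(f,Q[:,1]); F=Q[(d<-.02)&(Q[:,2]<.16)]
  a=F[F[:,1]<0];b=F[F[:,1]>0]
  for n,x in(('brush',a),('ring',b)):
    if len(x)>10: print('  ',n,np.percentile(x[:,1],[1,99]),np.percentile(x[:,0],[1,99]))
  H=Q[(Q[:,2]>.185)&(abs(Q[:,1])<.25)]
  for lo,hi in((.185,.2),(.2,.215),(.215,.25)):
    h=H[(H[:,2]>lo)&(H[:,2]<hi)&(H[:,1]<0)]
    if len(h): print('   high',lo,len(h),h.min(0),h.max(0))
# uprights tops in scene/side (z~.21)
for t in('scene0','side0'):
  D=cloud(load(t));Q=D[(abs(D[...,2]-.21)<.004)&(D[...,0]>.55)&(D[...,0]<.8)&(abs(D[...,1])<.3)]
  for s in(-1,1):
    q=Q[Q[:,1]*s>0.0]; print(t,s,len(q),np.median(q,0) if len(q) else '')
```

```text
wrist0 768 face x=-0.2647*y+0.6309 res (768, 3) 4.6744899299922065e-05 z pct [0.1211 0.1235 0.1599 0.1609 0.1612 0.1614 0.1618]
   brush [-0.1208 -0.0722] [0.6027 0.6406]
   ring [0.1185 0.1324] [0.5503 0.5765]
   high 0.185 103 [ 0.6254 -0.0851  0.185 ] [ 0.6305 -0.0811  0.1956]
   high 0.215 468 [ 0.5806 -0.0092  0.22  ] [ 0.6695 -0.      0.2475]
wrist1 4226 face x=-0.2657*y+0.6256 res (4226, 3) 0.0003318303836669565 z pct [0.1202 0.1214 0.1481 0.1605 0.1609 0.1613 0.1618]
  top z med 0.16033458125083444 883 [0.0007 0.1603]
   brush [-0.1221 -0.0735] [0.6016 0.6294]
   high 0.185 128 [ 0.6241 -0.0863  0.1851] [ 0.6288 -0.0811  0.2   ]
   high 0.2 116 [ 0.6229 -0.0864  0.2004] [ 0.6295 -0.0798  0.214 ]
scene0 578 face x=-0.2655*y+0.6308 res (578, 3) 0.0014042883640382527 z pct [0.1187 0.1198 0.1422 0.1585 0.1596 0.1603 0.1609]
  top z med 0.15548403856148835 32 [-0.0014  0.1562]
   brush [-0.1206 -0.0724] [0.6044 0.634 ]
   ring [0.1211 0.1668] [0.5538 0.575 ]
   high 0.185 111 [ 0.6251 -0.1468  0.185 ] [ 0.7287 -0.0805  0.1999]
   high 0.2 182 [ 0.6264 -0.1546  0.2   ] [ 0.7284 -0.0802  0.2148]
   high 0.215 104 [ 0.5781 -0.1111  0.2151] [ 0.6801 -0.0003  0.2497]
side0 322 face x=-0.2629*y+0.6238 res (322, 3) 0.001254134211112001 z pct [0.1207 0.1216 0.144  0.1602 0.1616 0.1628 0.1635]
  top z med 0.1601841101916126 35 [-0.0072  0.1597]
   brush [-0.1265 -0.0778] [0.6002 0.6342]
   ring [0.1176 0.1281] [0.5501 0.5701]
   high 0.185 102 [ 0.6207 -0.158   0.1853] [ 0.7253 -0.086   0.1999]
   high 0.2 179 [ 0.6221 -0.1578  0.2   ] [ 0.7261 -0.0833  0.213 ]
   high 0.215 120 [ 0.5691 -0.116   0.2151] [ 0.6766 -0.0002  0.25  ]
scene0 -1 136 [ 0.708  -0.1338  0.2081]
scene0 1 185 [0.6126 0.2174 0.2079]
side0 -1 143 [ 0.704  -0.1378  0.2092]
side0 1 50 [0.5649 0.1513 0.2091]
```

```bash
cat >> h.py <<'E'
from scipy.spatial.transform import Rotation as Ro
S=np.radians(14.87);O=np.array([.6174,.0304,.0]);XS=np.array([np.cos(S),np.sin(S),0]);YS=np.array([-np.sin(S),np.cos(S),0]);Z=np.array([0,0,1.])
def tool(xh,pitch): # approach tilted forward by pitch from down, toward xh
    p=np.radians(pitch);a=np.sin(p)*xh-np.cos(p)*Z; yh=np.cross(Z,xh); return np.column_stack([yh,a,np.cross(yh,a)])
def rel(R0,p0,R1,p1): return np.round(p1-p0,4),np.round(Ro.from_matrix(R1@R0.T).as_rotvec(),4)
E
python3 - <<'E'
from h import *
np.set_printoptions(precision=4,suppress=True)
s=read_state();print(s['position'],s['tcp_rot'])
R0=np.array([[1,0,0],[0,0,1],[0,-1,0.]]);p0=np.array([.475,-.16,.298])
y=np.radians(-31.4);xh=np.array([np.cos(y),np.sin(y),0]);H=np.array([.4768,-.1908,0])
R1=tool(xh,23);a=R1[:,1];g=H+.053*Z-.006*a
print('pre',rel(R0,p0,R1,g-.065*a),'grasp',rel(R1,g-.065*a,R1,g))
# place, lean 23, tool vertical: slot at stand xs, height z
R2=tool(XS,0);L=np.radians(23)
def tcp(xs,z,ys=0,Ld=23):
    L=np.radians(Ld);c,n=np.cos(L),np.sin(L); d=np.array([24,17])/1000 # slot rel grasp
    return O+(xs-(d[0]*c+d[1]*n))*XS+ys*YS+(z-(-d[0]*n+d[1]*c)+.006)*Z
q=tcp(-.006,.1603+.040);print('hookpre',q,rel(R1,g+np.array([0,0,.1]),R2,q),'lift total',rel(R1,g,R2,q))
print('XS',XS)
E
```

```text
[ 0.4761 -0.1611  0.2977] [[ 1.      0.0014  0.0025]
 [-0.0025  0.      1.    ]
 [ 0.0014 -1.      0.    ]]
pre (array([-0.0219, -0.0163, -0.1796]), array([-0.3656, -0.2052,  1.0085])) grasp (array([ 0.0217, -0.0132, -0.0598]), array([0., 0., 0.]))
hookpre [0.5838 0.0215 0.2   ] (array([0.109 , 0.2111, 0.0415]), array([0.0593, 0.4081, 0.7965])) lift total (array([0.109 , 0.2111, 0.1415]), array([0.0593, 0.4081, 0.7965]))
XS [0.9665 0.2566 0.    ]
```

Emit:
play_rows(commands=[[[-0.003,-0.003,-0.01],[-0.052,-0.029,0.144]],[[-0.006,-0.006,-0.03],[-0.104,-0.059,0.288]],[[-0.009,-0.009,-0.05],[-0.157,-0.088,0.432]],[[-0.012,-0.012,-0.08],[-0.209,-0.117,0.576]],[[-0.016,-0.014,-0.11],[-0.261,-0.147,0.72]],[[-0.019,-0.016,-0.14],[-0.313,-0.176,0.864]],[[-0.022,-0.016,-0.17],[-0.3656,-0.2052,1.0085]],[[-0.022,-0.0163,-0.1796],[-0.3656,-0.2052,1.0085]],[[-0.022,-0.0163,-0.1796],[-0.3656,-0.2052,1.0085]],[[-0.022,-0.0163,-0.1796],[-0.3656,-0.2052,1.0085]]], gripper=0.087)

```text
time_s: 2.38
position: [0.4531, -0.1745, 0.1166]
tcp_rot: [[0.52, 0.332, -0.787], [0.854, -0.201, 0.479], [0.001, -0.922, -0.388]]
force: [0.1, -0.4, -0.2]
opening: 0.998
```

Run:
```python
from h import *
np.set_printoptions(precision=4,suppress=True)
s=read_state();print(s['position'],s['tcp_rot'],s['force'],s['joint_positions'])
y=np.radians(-31.4);xh=np.array([np.cos(y),np.sin(y),0]);R1=tool(xh,23);print(np.degrees(Ro.from_matrix(np.array(s['tcp_rot'])@R1.T).as_rotvec()))
c=snap('wrist','wrist3');C=cloud(c); m=(C[...,2]>0.015)&(C[...,2]<.08)&(abs(C[...,0]-.478)<.06)&(abs(C[...,1]+.19)<.06)
P=C[m]; l=np.stack([(P[:,:2]-[.4768,-.1908])@xh[:2],(P[:,:2]-[.4768,-.1908])@[-xh[1],xh[0]],P[:,2]],1)
k=(l[:,2]>.063)&(l[:,2]<.069);print(len(P),l.min(0),l.max(0));
r=cv2.minAreaRect((l[k][:,:2]*1000).astype(np.float32));print(k.sum(),r)
k=(l[:,2]>.07);print(k.sum(),cv2.minAreaRect((l[k][:,:2]*1000).astype(np.float32)))
cv2.imwrite('pics/w3.png',c['frame'][:,:,::-1])
```

```text
[ 0.4531 -0.1745  0.1166] [[ 0.5199  0.3321 -0.787 ]
 [ 0.8542 -0.2011  0.4795]
 [ 0.0009 -0.9216 -0.3882]] [ 0.0758 -0.3983 -0.2181] [ -35.1987   30.9233  124.3757   39.1465    2.4578 -132.6671]
[0.1273 0.1048 0.0715]
10148 [-0.0214 -0.0232  0.015 ] [0.0354 0.0229 0.0759]
1584 ((0.23134803771972656, -0.16683006286621094), (43.293827056884766, 46.07050323486328), 0.050874996930360794)
1452 ((26.86644744873047, -0.09510612487792969), (16.98889923095703, 45.942893981933594), 0.4797464609146118)
```

View pics/w3.png

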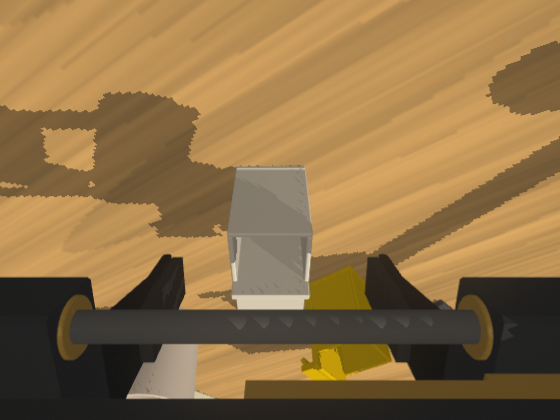

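The cup sits centred between the jaws at about (270,235), with yellow clear at (350,320). Joint 5 is only 2.5° from its limit, so I'll use a 5° pitch instead.

Run:
```python
from h import *
np.set_printoptions(precision=4,suppress=True)
y=np.radians(-31.4);xh=np.array([np.cos(y),np.sin(y),0]);H=np.array([.4768,-.1908,0])
R0=tool(xh,23);p0=np.array([.475-.022,-.16-.0163,.298-.1796])
R1=tool(xh,5);g=H+.053*Z-.006*R1[:,1]
print('pre',rel(R0,p0,R1,g-.065*R1[:,1]),'grasp',rel(R0,p0,R1,g))
```

```text
pre (array([ 0.0185, -0.0113,  0.0053]), array([ 0.1637,  0.2682, -0.    ])) grasp (array([ 0.0234, -0.0142, -0.0594]), array([ 0.1637,  0.2682, -0.    ]))
```

Emit:
play_rows(commands=[[[0.006,-0.004,0.01],[0.055,0.09,0]],[[0.012,-0.008,0.01],[0.109,0.179,0]],[[0.0185,-0.0113,0.0053],[0.1637,0.2682,0]],[[0.0185,-0.0113,0.0053],[0.1637,0.2682,0]],[[0.0185,-0.0113,0.0053],[0.1637,0.2682,0]]])

```text
time_s: 3.05
position: [0.4704, -0.1855, 0.1225]
tcp_rot: [[0.52, 0.074, -0.851], [0.854, -0.044, 0.518], [0.001, -0.996, -0.086]]
force: [0.7, -0.8, -0.1]
opening: 0.999
```

Emit:
play_rows(commands=[[[0.002,-0.001,-0.02],[0,0,0]],[[0.003,-0.002,-0.04],[0,0,0]],[[0.005,-0.003,-0.0647],[0,0,0]],[[0.005,-0.003,-0.0647],[0,0,0]],[[0.005,-0.003,-0.0647],[0,0,0]]])

```text
time_s: 3.68
position: [0.4756, -0.1897, 0.0588]
tcp_rot: [[0.521, 0.074, -0.85], [0.854, -0.045, 0.519], [0.0, -0.996, -0.086]]
force: [-0.6, -0.1, -0.2]
opening: 0.998
```

```bash
python3 -c "
from h import *
s=read_state();print(s['position'],s['force'],s['joint_positions'])"
```

```text
[ 0.47559134 -0.18965426  0.05881031] [-0.57720703 -0.08836386 -0.24682316] [-34.41985777  38.85903493 109.77325734   0.63349959  26.43054925
 -93.58210467]
```

Emit:
play_rows(commands=[[[0,0,0],[0,0,0]],[[0,0,0],[0,0,0]],[[0,0,0],[0,0,0]],[[0,0,0],[0,0,0]],[[0,0,0],[0,0,0]],[[0,0,0],[0,0,0]],[[0,0,0],[0,0,0]]], gripper=0.035)

```text
time_s: 4.55
position: [0.4765, -0.1906, 0.0586]
tcp_rot: [[0.521, 0.074, -0.85], [0.854, -0.045, 0.519], [-0.0, -0.996, -0.087]]
force: [-1.3, -0.6, 2.4]
opening: 0.525
```

Emit:
play_rows(commands=[[[0,0,0.01],[0,0,0]],[[0,0,0.04],[0,0,0]],[[0,0,0.09],[0,0,0]],[[0,0,0.14],[0,0,0]],[[0,0,0.14],[0,0,0]],[[0,0,0.14],[0,0,0]]])

```text
time_s: 5.3
position: [0.4758, -0.19, 0.1984]
tcp_rot: [[0.521, 0.074, -0.85], [0.854, -0.045, 0.519], [0.0, -0.996, -0.086]]
force: [-0.5, 0.1, -2.0]
opening: 0.523
```

Run:
```python
from h import *
np.set_printoptions(precision=4,suppress=True)
s=read_state();print(s['position'],s['force'],s['opening']*87)
y=np.radians(-31.4);xh=np.array([np.cos(y),np.sin(y),0]);H=np.array([.4768,-.1908,0])
R1=tool(xh,5);p0=H+.053*Z-.006*R1[:,1]+.14*Z
R2=tool(XS,-18);L=np.radians(23);c,n=np.cos(L),np.sin(L);d=np.array([24,17])/1000
def tcp(xs,h): 
    g=O+(xs-(d[0]*c+d[1]*n))*XS+(.1603+h-(-d[0]*n+d[1]*c))*Z; return g-.006*R2[:,1]
for xs,h in((-.02,.035),(-.004,.02),(.0012,.02)): print(xs,h,tcp(xs,h),rel(R1,p0,R2,tcp(xs,h)))
snap('wrist','wrist4');snap('side','side4')
```

```text
[ 0.4758 -0.19    0.1984] [-0.4993  0.0907 -1.9958] 45.46565869736918
-0.02 0.035 [0.5721 0.0184 0.1947] (array([ 0.0957,  0.2089, -0.0042]), array([0.0593, 0.4081, 0.7965]))
-0.004 0.02 [0.5876 0.0225 0.1797] (array([ 0.1112,  0.213 , -0.0192]), array([0.0593, 0.4081, 0.7965]))
0.0012 0.02 [0.5926 0.0238 0.1797] (array([ 0.1162,  0.2143, -0.0192]), array([0.0593, 0.4081, 0.7965]))
```

Emit:
play_rows(commands=[[[0,0.01,0.03],[0.008,0.058,0.114]],[[0,0.04,0.06],[0.017,0.117,0.228]],[[0,0.08,0.07],[0.025,0.175,0.341]],[[0,0.12,0.07],[0.034,0.233,0.455]],[[0.01,0.16,0.07],[0.042,0.292,0.569]],[[0.03,0.19,0.07],[0.051,0.35,0.683]],[[0.06,0.199,0.07],[0.0593,0.4081,0.7965]],[[0.08,0.205,0.07],[0.0593,0.4081,0.7965]],[[0.08,0.205,0.07],[0.0593,0.4081,0.7965]],[[0.08,0.205,0.07],[0.0593,0.4081,0.7965]]])

```text
time_s: 6.65
position: [0.555, 0.0142, 0.2673]
tcp_rot: [[-0.256, -0.302, -0.918], [0.967, -0.079, -0.244], [0.001, -0.95, 0.313]]
force: [-0.5, -0.8, -1.5]
opening: 0.526
```

Emit:
play_rows(commands=[[[0.005,0.001,-0.02],[0,0,0]],[[0.01,0.003,-0.045],[0,0,0]],[[0.0157,0.0039,-0.0742],[0,0,0]],[[0.0157,0.0039,-0.0742],[0,0,0]],[[0.0157,0.0039,-0.0742],[0,0,0]]])

```text
time_s: 7.28
position: [0.5719, 0.0181, 0.1946]
tcp_rot: [[-0.256, -0.299, -0.919], [0.967, -0.079, -0.244], [0.0, -0.951, 0.309]]
force: [0.2, -0.1, -0.9]
opening: 0.524
```

Run:
```python
from h import *
np.set_printoptions(precision=4,suppress=True)
s=read_state();print(s['position'],s['force'],s['opening']*87,s['joint_positions'])
R2=tool(XS,-18);print(np.degrees(Ro.from_matrix(np.array(s['tcp_rot'])@R2.T).as_rotvec()))
a=snap('wrist','wrist5');b=snap('side','side5');c=snap('scene','scene5')
im=[cv2.resize(b['frame'][150:270,220:400],(540,360),interpolation=cv2.INTER_CUBIC)]
im2=cv2.resize(c['frame'][160:290,170:400],(540,305),interpolation=cv2.INTER_CUBIC)
w=np.hstack([np.vstack([im[0][:300],im2[:300]]), np.zeros((600,10,3),np.uint8)])
cv2.imwrite('pics/v5.png',w[:,:,::-1])
```

```text
[0.5719 0.0181 0.1946] [ 0.1716 -0.1243 -0.8526] 45.56006907138236 [  -6.2095   36.9557   80.679    -6.4948   79.3183 -108.9038]
[-0.0045  0.0179 -0.0187]
```

View pics/v5.png

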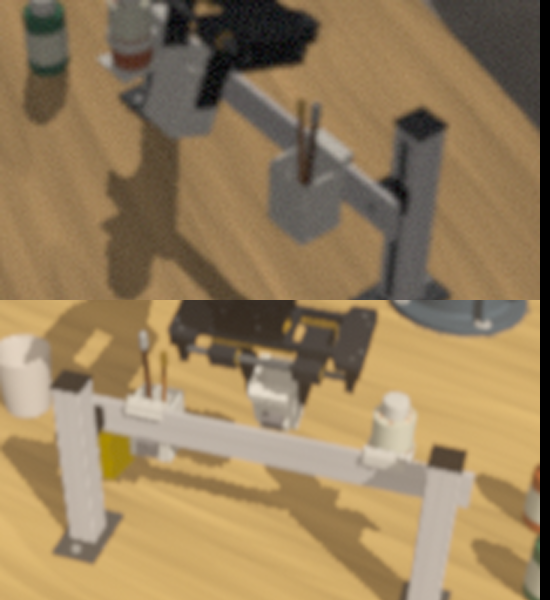

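The picture shows the cup held leaning in front of the bar, midway along it, with its foot towards the robot. The scene panel has the cup at (275,395) and the bar edge at (290,430). I'll measure the lip against the bar.

Run:
```python
from h import *
np.set_printoptions(precision=4,suppress=True)
M=np.column_stack([XS,YS,Z])
for t in('wrist5','scene5','side5'):
  c=load(t);D=cloud(c);l=(D-O)@M; hsv=cv2.cvtColor(c['frame'],cv2.COLOR_RGB2HSV); v=hsv[...,2]>90
  k=v&(abs(l[...,1])<.021)&(l[...,2]>.17)&(l[...,2]<.24)&(l[...,0]<.02)&(l[...,0]>-.07);q=l[k]
  print(t,'cup',len(q),q.min(0) if len(q) else '',q.max(0) if len(q) else '')
  if len(q):
    for x0 in np.arange(-.045,.01,.005):
      j=q[(q[:,0]>=x0)&(q[:,0]<x0+.005)]
      if len(j): print('    x%.3f z %.4f..%.4f n%d'%(x0,j[:,2].min(),j[:,2].max(),len(j)))
  k=(abs(l[...,1])<.08)&(l[...,2]>.13)&(l[...,2]<.168)&(l[...,0]<.012)&(l[...,0]>-.006);q=l[k]
  if len(q): print('  bar',len(q),np.percentile(q,[1,99],0)); T=q[q[:,2]>.157]; print('  top',len(T),np.median(T,0),np.percentile(T[:,0],[2,98]) if len(T) else '')
# predicted
L=np.radians(23);c,n=np.cos(L),np.sin(L)
for nm,(x,z) in dict(platetop=(20,76),lipbacktop=(33.5,76),tip=(34.5,64.5)).items():
  dx,dz=x-24,z-70;print(nm,-20+dx*c+dz*n,160.3+35-dx*n+dz*c)
```

```text
wrist5 cup 7890 [-0.0699 -0.021   0.1706] [-0.0166  0.021   0.2102]
    x-0.045 z 0.1706..0.1953 n101
    x-0.040 z 0.1718..0.1764 n8
    x-0.030 z 0.1850..0.1950 n979
    x-0.025 z 0.1901..0.2031 n2189
    x-0.020 z 0.1977..0.2025 n554
  bar 807 [[-0.0005 -0.0413  0.1312]
 [ 0.0007  0.0416  0.1598]]
  top 121 [ 0.     -0.0254  0.1584] [-0.0004  0.0007]
scene5 cup 231 [-0.07   -0.0208  0.1704] [0.0044 0.0209 0.2399]
    x-0.045 z 0.1896..0.1896 n1
    x-0.040 z 0.1939..0.1990 n3
    x-0.035 z 0.1704..0.1971 n5
    x-0.030 z 0.1705..0.1787 n7
    x-0.025 z 0.1842..0.2009 n8
    x-0.020 z 0.1925..0.2026 n39
    x-0.015 z 0.1851..0.2006 n51
    x-0.010 z 0.1873..0.1993 n45
    x-0.005 z 0.1959..0.1959 n1
    x-0.000 z 0.2368..0.2399 n9
  bar 720 [[-0.0007 -0.0778  0.1302]
 [ 0.008   0.0779  0.1609]]
  top 139 [0.0039 0.0046 0.1588] [-0.0012  0.0074]
side5 cup 137 [-0.0699 -0.0209  0.1709] [-0.0244  0.021   0.212 ]
    x-0.045 z 0.1830..0.1991 n7
    x-0.040 z 0.1837..0.1988 n5
    x-0.035 z 0.1744..0.1991 n20
    x-0.030 z 0.1808..0.1966 n12
    x-0.025 z 0.1911..0.1937 n2
  bar 242 [[-0.0039 -0.0788  0.1305]
 [ 0.0042  0.0663  0.1638]]
  top 72 [-0.0004 -0.0318  0.1603] [-0.0039  0.0044]
platetop -21.33763264287412 202.38595363467175
lipbacktop -8.910817121266174 197.11108340006658
tip -12.48372024544038 186.13454645687423
```

Emit:
play_rows(commands=[[[0.01,0.0027,0],[0,0,0]],[[0.0205,0.0054,-0.005],[0,0,0]],[[0.0205,0.0054,-0.013],[0,0,0]],[[0.0205,0.0054,-0.021],[0,0,0]],[[0.0205,0.0054,-0.021],[0,0,0]],[[0.0205,0.0054,-0.021],[0,0,0]]])

```text
time_s: 8.18
position: [0.5925, 0.0237, 0.1732]
tcp_rot: [[-0.257, -0.299, -0.919], [0.967, -0.079, -0.244], [0.0, -0.951, 0.309]]
force: [-0.4, 0.3, -1.0]
opening: 0.523
```

Run:
```python
from h import *
np.set_printoptions(precision=4,suppress=True)
s=read_state();print(s['position'],s['force'])
M=np.column_stack([XS,YS,Z]);print('slot exp',(np.array(s['position'])-np.array([.5926,.0238,.1797]))@M+[.0012,0,.02])
a=snap('wrist','wrist6');c=snap('scene','scene6')
for t in('wrist6','scene6'):
  c=load(t);l=(cloud(c)-O)@M; v=cv2.cvtColor(c['frame'],cv2.COLOR_RGB2HSV)[...,2]>90
  q=l[v&(abs(l[...,1])<.021)&(l[...,2]>.163)&(l[...,2]<.19)&(l[...,0]<.03)&(l[...,0]>-.04)]
  for x0 in np.arange(-.03,.02,.004):
      j=q[(q[:,0]>=x0)&(q[:,0]<x0+.004)]
      if len(j): print(t,'x%.3f z %.4f..%.4f n%d'%(x0,j[:,2].min(),j[:,2].max(),len(j)))
L=np.radians(23);c,n=np.cos(L),np.sin(L)
for nm,(x,z) in dict(platetop=(20,76),lipbacktop=(33.5,76),tip=(34.5,64.5)).items():
  dx,dz=x-24,z-70;print(nm,1.2+dx*c+dz*n,160.3+14-dx*n+dz*c)
```

```text
[0.5925 0.0237 0.1732] [-0.4136  0.3493 -1.0009]
slot exp [ 0.0011 -0.0001  0.0135]
wrist6 x-0.030 z 0.1630..0.1826 n149
wrist6 x-0.026 z 0.1631..0.1813 n98
wrist6 x-0.022 z 0.1631..0.1676 n7
wrist6 x-0.010 z 0.1666..0.1740 n47
wrist6 x-0.006 z 0.1647..0.1774 n1686
wrist6 x-0.002 z 0.1718..0.1820 n1603
wrist6 x0.002 z 0.1762..0.1808 n384
scene6 x-0.030 z 0.1703..0.1703 n1
scene6 x-0.026 z 0.1653..0.1774 n4
scene6 x-0.022 z 0.1728..0.1728 n1
scene6 x-0.018 z 0.1690..0.1791 n5
scene6 x-0.014 z 0.1741..0.1741 n2
scene6 x-0.010 z 0.1724..0.1724 n1
scene6 x-0.002 z 0.1644..0.1801 n11
scene6 x0.002 z 0.1734..0.1802 n35
scene6 x0.006 z 0.1630..0.1788 n31
scene6 x0.010 z 0.1641..0.1781 n55
scene6 x0.014 z 0.1709..0.1745 n8
platetop -0.13763264287411925 181.38595363467175
lipbacktop 12.289182878733826 176.11108340006658
tip 8.716279754559618 165.13454645687423
```

Emit:
play_rows(commands=[[[0,0,-0.003],[0,0,0]],[[0,0,-0.006],[0,0,0]],[[0,0,-0.006],[0,0,0]]])

```text
time_s: 8.65
position: [0.5924, 0.0237, 0.167]
tcp_rot: [[-0.257, -0.299, -0.919], [0.967, -0.079, -0.244], [0.0, -0.951, 0.31]]
force: [0.2, 0.2, -1.7]
opening: 0.525
```

Emit:
play_rows(commands=[[[0,0,-0.001],[0,0,0]],[[0,0,-0.002],[0,0,0]],[[0,0,-0.002],[0,0,0]]])

```text
time_s: 9.02
position: [0.5927, 0.0237, 0.1653]
tcp_rot: [[-0.257, -0.299, -0.919], [0.966, -0.079, -0.244], [0.0, -0.951, 0.309]]
force: [-1.0, 0.4, -1.7]
opening: 0.525
```

Emit:
play_rows(commands=[[[0,0,-0.001],[0,0,0]],[[0,0,-0.0015],[0,0,0]],[[0,0,-0.0015],[0,0,0]]])

```text
time_s: 9.4
position: [0.5925, 0.0237, 0.1638]
tcp_rot: [[-0.257, -0.299, -0.919], [0.967, -0.079, -0.244], [0.0, -0.951, 0.309]]
force: [-0.7, -1.0, -1.8]
opening: 0.527
```

Emit:
play_rows(commands=[[[0,0,-0.0005],[0,0,0]],[[0,0,-0.001],[0,0,0]],[[0,0,-0.001],[0,0,0]]])

```text
time_s: 9.78
position: [0.5924, 0.0237, 0.163]
tcp_rot: [[-0.257, -0.299, -0.919], [0.967, -0.079, -0.244], [0.0, -0.951, 0.31]]
force: [-1.8, -0.5, 0.5]
opening: 0.527
```

Emit:
play_rows(commands=[[[0,0,-0.0005],[0,0,0]],[[0,0,-0.001],[0,0,0]],[[0,0,-0.001],[0,0,0]]])

```text
time_s: 10.15
position: [0.5922, 0.0236, 0.1622]
tcp_rot: [[-0.257, -0.3, -0.919], [0.967, -0.08, -0.244], [-0.0, -0.951, 0.31]]
force: [-4.2, -0.6, 4.4]
opening: 0.523
```

Emit:
play_rows(commands=[[[0,0,-0.0004],[0,0,0]],[[0,0,-0.0007],[0,0,0]],[[0,0,-0.0007],[0,0,0]]])

```text
time_s: 10.52
position: [0.5921, 0.0235, 0.1618]
tcp_rot: [[-0.257, -0.3, -0.919], [0.967, -0.08, -0.244], [-0.0, -0.951, 0.31]]
force: [-3.3, -1.7, 5.8]
opening: 0.525
```

Forces are about 7 N up and 3.5 N back, so the lip is seated at the expected height. I'll relieve it slightly and tilt the foot in by 5° about the bar edge before release.

Emit:
play_rows(commands=[[[-0.0003,-0.0001,-0.0004],[0.0075,-0.0281,0]],[[-0.0004,-0.0001,-0.0012],[0.015,-0.0563,0]],[[-0.0004,-0.0001,-0.002],[0.0224,-0.0844,0]],[[-0.0004,-0.0001,-0.002],[0.0224,-0.0844,0]]])

```text
time_s: 11.02
position: [0.5919, 0.0236, 0.1592]
tcp_rot: [[-0.256, -0.218, -0.942], [0.967, -0.058, -0.25], [0.0, -0.974, 0.225]]
force: [-3.1, -0.7, 2.3]
opening: 0.52
```

Emit:
play_rows(commands=[[[0,0,0],[0,0,0]],[[0,0,0],[0,0,0]],[[0,0,0],[0,0,0]],[[0,0,0],[0,0,0]],[[0,0,0],[0,0,0]],[[0,0,0],[0,0,0]]], gripper=0.08)

```text
time_s: 11.78
position: [0.5923, 0.0237, 0.1591]
tcp_rot: [[-0.257, -0.217, -0.942], [0.967, -0.058, -0.25], [0.0, -0.974, 0.225]]
force: [-0.7, 1.1, 0.4]
opening: 0.913
```

Run:
```python
from h import *
np.set_printoptions(precision=4,suppress=True)
s=read_state();print(s['position'],s['force'],s['opening']*87)
a=snap('wrist','wrist7');b=snap('side','side7');c=snap('scene','scene7')
w=np.vstack([cv2.resize(b['frame'][140:240,230:380],(450,300),interpolation=cv2.INTER_CUBIC),cv2.resize(a['frame'],(450,300))])
cv2.imwrite('pics/v7.png',w[:,:,::-1])
```

```text
[0.5923 0.0237 0.1591] [-0.6626  1.1207  0.425 ] 79.42122605017677
```

View pics/v7.png

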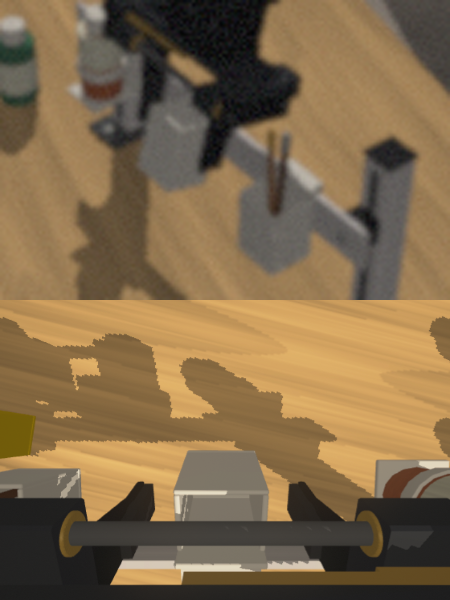

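The cup hangs on the bar, leaning, at (175,145) in the top panel. The fingers are clear on both sides in the lower panel. I'll withdraw upwards, then get ready to press with the fingers shut.

Emit:
play_rows(commands=[[[0,0,0.02],[0,0,0]],[[0,0,0.06],[0,0,0]],[[-0.01,-0.002,0.1],[0,0,0]],[[-0.03,-0.008,0.11],[0.026,-0.097,0]],[[-0.05,-0.013,0.11],[0.052,-0.194,0]],[[-0.06,-0.016,0.11],[0.078,-0.291,0]],[[-0.0606,-0.0161,0.11],[0.103,-0.388,0]],[[-0.0606,-0.0161,0.11],[0.103,-0.388,0]],[[-0.0606,-0.0161,0.11],[0.103,-0.388,0]]])

```text
time_s: 13.05
position: [0.5325, 0.0073, 0.2695]
tcp_rot: [[-0.257, 0.168, -0.952], [0.967, 0.044, -0.253], [-0.001, -0.985, -0.174]]
force: [0.1, 0.5, 0.5]
opening: 0.92
```

Emit:
play_rows(commands=[[[0,0,0],[0,0,0]],[[0,0,-0.02],[0,0,0]],[[0,0,-0.05],[0,0,0]],[[0,0,-0.08],[0,0,0]],[[0,0,-0.11],[0,0,0]],[[0,0,-0.1278],[0,0,0]],[[0,0,-0.1278],[0,0,0]],[[0,0,-0.1278],[0,0,0]]], gripper=0.0)

```text
time_s: 14.05
position: [0.5326, 0.0075, 0.1417]
tcp_rot: [[-0.257, 0.169, -0.952], [0.966, 0.044, -0.253], [-0.001, -0.985, -0.175]]
force: [0.0, 0.6, -0.2]
opening: 0.09
```

Run:
```python
from h import *
np.set_printoptions(precision=4,suppress=True)
M=np.column_stack([XS,YS,Z])
s=read_state();p=np.array(s['position']);print((p-O)@M,s['force'],s['opening'],s['joint_positions'],'pitch',np.degrees(Ro.from_matrix(np.array(s['tcp_rot'])@tool(XS,10).T).as_rotvec()))
b=snap('side','side8');c=snap('scene','scene8');a=snap('wrist','wrist8')
w=np.vstack([cv2.resize(b['frame'][150:240,240:375],(450,300),interpolation=cv2.INTER_CUBIC),cv2.resize(a['frame'],(450,300))])
cv2.imwrite('pics/v8.png',w[:,:,::-1])
l=(cloud(c)-O)@M; v=cv2.cvtColor(c['frame'],cv2.COLOR_RGB2HSV)[...,2]>90
q=l[v&(abs(l[...,1])<.03)&(l[...,2]>.05)&(l[...,2]<.19)&(l[...,0]<.03)&(l[...,0]>-.08)]
k=q[q[:,2]>.163];print('above edge',len(k),k.min(0),k.max(0),np.median(k,0))
k=q[(q[:,2]<.118)];print('below bar',len(k), k.min(0) if len(k) else '',k.max(0) if len(k) else '')
l=(cloud(a)-O)@M;q=l[(abs(l[...,1])<.021)&(l[...,2]>.08)&(l[...,2]<.19)&(l[...,0]<.0)&(l[...,0]>-.07)];print('wrist',len(q))
for z in np.arange(.08,.19,.01):
  j=q[(q[:,2]>z)&(q[:,2]<z+.01)]
  if len(j): print(z,np.percentile(j[:,0],[2,50,98]),len(j))
```

```text
[-0.0878 -0.0004  0.1417] [ 0.0375  0.5622 -0.1785] 0.08960715105138758 [ -13.8032   29.8571  107.7706    8.614    33.819  -125.5033] pitch [-0.0159 -0.059   0.0246]
above edge 124 [-0.0793 -0.0222  0.1631] [0.0139 0.0235 0.1798] [0.0002 0.0013 0.1654]
below bar 55 [-0.0558 -0.0224  0.0952] [0.0026 0.0233 0.1176]
wrist 851
0.09999999999999999 [-0.0603 -0.0594 -0.058 ] 45
0.10999999999999999 [-0.0598 -0.0584 -0.0575] 27
0.12999999999999998 [-0.0535 -0.0519 -0.0498] 155
0.13999999999999996 [-0.0514 -0.0498 -0.0482] 624
```

View pics/v8.png

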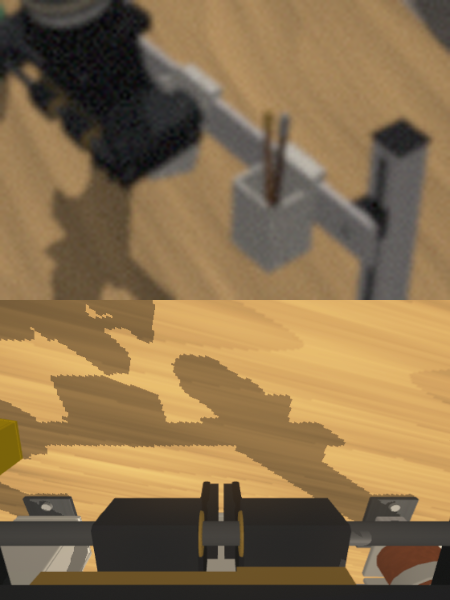

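The cup hangs at about 13° with the closed fingers in front of it. Now I'll advance along stand x.

Emit:
play_rows(commands=[[[0.005,0.0014,0],[0,0,0]],[[0.01,0.0027,0],[0,0,0]],[[0.0135,0.0037,0],[0,0,0]],[[0.0135,0.0037,0],[0,0,0]]])

```text
time_s: 14.7
position: [0.5456, 0.0113, 0.1414]
tcp_rot: [[-0.257, 0.168, -0.952], [0.966, 0.045, -0.253], [-0.0, -0.985, -0.174]]
force: [0.8, 0.3, -0.2]
opening: 0.005
```

Emit:
play_rows(commands=[[[0.001,0.0003,0],[0,0,0]],[[0.002,0.0005,0],[0,0,0]],[[0.003,0.0008,0],[0,0,0]],[[0.003,0.0008,0],[0,0,0]]])

```text
time_s: 15.2
position: [0.5474, 0.0121, 0.141]
tcp_rot: [[-0.257, 0.166, -0.952], [0.966, 0.045, -0.253], [0.001, -0.985, -0.172]]
force: [-1.2, -0.5, 1.2]
opening: 0.004
```

Emit:
play_rows(commands=[[[0.001,0.0003,0],[0,0,0]],[[0.002,0.0005,0],[0,0,0]],[[0.003,0.0008,0],[0,0,0]],[[0.003,0.0008,0],[0,0,0]]])

```text
time_s: 15.7
position: [0.5483, 0.013, 0.1402]
tcp_rot: [[-0.258, 0.161, -0.953], [0.966, 0.045, -0.254], [0.002, -0.986, -0.167]]
force: [-6.2, -2.9, -0.8]
opening: 0.003
```

Emit:
play_rows(commands=[[[0.001,0.0003,0],[0,0,0]],[[0.002,0.0005,0],[0,0,0]],[[0.002,0.0005,0],[0,0,0]]])

```text
time_s: 16.08
position: [0.5489, 0.0135, 0.1396]
tcp_rot: [[-0.258, 0.158, -0.953], [0.966, 0.046, -0.254], [0.003, -0.986, -0.164]]
force: [-7.8, -3.9, -1.6]
opening: 0.011
```

Emit:
play_rows(commands=[[[0.001,0.0003,0],[0,0,0]],[[0.002,0.0005,0],[0,0,0]],[[0.002,0.0005,0],[0,0,0]]])

```text
time_s: 16.45
position: [0.5495, 0.014, 0.139]
tcp_rot: [[-0.258, 0.155, -0.954], [0.966, 0.046, -0.254], [0.004, -0.987, -0.161]]
force: [-8.9, -5.3, -2.4]
opening: 0.005
```

Emit:
play_rows(commands=[[[0.001,0.0003,0],[0,0,0]],[[0.002,0.0005,0],[0,0,0]],[[0.002,0.0005,0],[0,0,0]]])

```text
time_s: 16.82
position: [0.5501, 0.0145, 0.1383]
tcp_rot: [[-0.259, 0.151, -0.954], [0.966, 0.046, -0.255], [0.005, -0.987, -0.158]]
force: [-11.6, -5.9, -3.7]
opening: 0.007
```

Emit:
play_rows(commands=[[[0.001,0.0003,0],[0,0,0]],[[0.002,0.0005,0],[0,0,0]],[[0.003,0.0008,0.0005],[0,0,0]],[[0.003,0.0008,0.0005],[0,0,0]]])

```text
time_s: 17.32
position: [0.5505, 0.0154, 0.1378]
tcp_rot: [[-0.26, 0.145, -0.955], [0.966, 0.046, -0.256], [0.007, -0.988, -0.152]]
force: [-13.6, -7.9, -4.9]
opening: 0.007
```

Emit:
play_rows(commands=[[[0.001,0.0003,0],[0,0,0]],[[0.002,0.0005,0],[0,0,0]],[[0.003,0.0008,0.0005],[0,0,0]],[[0.003,0.0008,0.0005],[0,0,0]]])

```text
time_s: 17.82
position: [0.5601, 0.0162, 0.141]
tcp_rot: [[-0.258, 0.16, -0.953], [0.966, 0.046, -0.254], [0.003, -0.986, -0.167]]
force: [-6.6, -2.4, -1.2]
opening: 0.009
```

Emit:
play_rows(commands=[[[0.001,0.0003,0],[0,0,0]],[[0.002,0.0005,0],[0,0,0]],[[0.003,0.0008,0],[0,0,0]],[[0.003,0.0008,0],[0,0,0]]])

```text
time_s: 18.32
position: [0.5604, 0.0166, 0.1402]
tcp_rot: [[-0.259, 0.154, -0.953], [0.966, 0.045, -0.255], [0.004, -0.987, -0.161]]
force: [-11.0, -6.0, -2.2]
opening: 0.009
```

```bash
cat > chk.py <<'E'
from h import *
import sys
np.set_printoptions(precision=4,suppress=True)
M=np.column_stack([XS,YS,Z]);t=sys.argv[1]
s=read_state();print((np.array(s['position'])-O)@M,s['force'],s['time_s'])
for n in sys.argv[2:]:
  c=snap(n,n+t);l=(cloud(c)-O)@M
  q=l[(abs(l[...,1])<.03)&(l[...,2]>.08)&(l[...,2]<.175)&(l[...,0]<.02)&(l[...,0]>-.07)]
  v=q[(q[:,0]>-.06)&(q[:,0]<-.03)&(abs(q[:,1])<.021)]
  for z in np.arange(.09,.175,.01):
    j=v[(v[:,2]>z)&(v[:,2]<z+.01)]
    if len(j): print(n,'%.2f'%z,np.percentile(j[:,0],[2,50,98]),len(j))
  k=q[q[:,2]>.1625];print(n,'above edge',len(k),k.min(0) if len(k) else '',k.max(0) if len(k) else '')
E
python3 chk.py 9 wrist scene side
```

```text
[-0.0587  0.0013  0.1402] [-10.984   -6.0386  -2.2166] 18.325
wrist 0.09 [-0.0437 -0.0429 -0.042 ] 353
wrist 0.10 [-0.044  -0.0433 -0.0427] 52
wrist 0.12 [-0.0598 -0.0536 -0.0472] 66
wrist 0.13 [-0.0476 -0.0476 -0.0476] 1
wrist 0.14 [-0.0448 -0.0445 -0.044 ] 7
wrist 0.15 [-0.0456 -0.0447 -0.043 ] 27
wrist 0.16 [-0.0598 -0.0561 -0.0522] 485
wrist 0.17 [-0.058  -0.0544 -0.0525] 16
wrist above edge 565 [-0.0699 -0.0035  0.1625] [-0.0513  0.0066  0.175 ]
scene 0.13 [-0.0447 -0.0423 -0.0389] 16
scene 0.14 [-0.0514 -0.0417 -0.0388] 51
scene 0.15 [-0.054  -0.0446 -0.0321] 81
scene 0.16 [-0.0566 -0.0517 -0.0485] 43
scene 0.17 [-0.0579 -0.053  -0.049 ] 20
scene above edge 137 [-0.0626 -0.0208  0.1627] [0.0123 0.0238 0.1747]
side 0.09 [-0.0455 -0.0437 -0.0317] 11
side 0.10 [-0.0441 -0.0415 -0.0314] 3
side 0.11 [-0.0565 -0.0558 -0.055 ] 2
side 0.12 [-0.0592 -0.059  -0.0588] 2
side above edge 12 [ 0.0014 -0.0019  0.1638] [0.0084 0.0195 0.1696]
```

The front is now vertical and the stop is stiff, so it has snapped flush. I'll back away and check.

Emit:
play_rows(commands=[[[-0.005,-0.0014,0],[0,0,0]],[[-0.015,-0.004,0],[0,0,0]],[[-0.035,-0.01,0],[0,0,0]],[[-0.07,-0.019,0.02],[0,0,0]],[[-0.1,-0.027,0.06],[0,0,0]],[[-0.12,-0.032,0.1],[0,0,0]],[[-0.12,-0.032,0.1],[0,0,0]],[[-0.12,-0.032,0.1],[0,0,0]]])

```text
time_s: 19.48
position: [0.4472, -0.0155, 0.2429]
tcp_rot: [[-0.256, 0.171, -0.951], [0.967, 0.044, -0.253], [-0.002, -0.984, -0.177]]
force: [-0.7, -0.9, 0.1]
opening: 0.009
```

```bash
python3 chk.py 10 wrist scene side
python3 - <<'E'
from h import *
a,b,c=[load(n+'10')['frame'] for n in('wrist','side','scene')]
w=np.vstack([np.hstack([cv2.resize(b[150:250,230:380],(400,300),interpolation=cv2.INTER_CUBIC),cv2.resize(c[170:280,180:390],(400,300),interpolation=cv2.INTER_CUBIC)]),np.hstack([cv2.resize(a,(400,300)),cv2.resize(b,(400,300))])])
cv2.imwrite('pics/v10.png',w[:,:,::-1])
E
```

```text
[-0.1763 -0.0007  0.2429] [-0.6969 -0.9348  0.129 ] 19.475
wrist 0.09 [-0.0439 -0.0437 -0.0435] 2
wrist 0.14 [-0.0451 -0.044  -0.0433] 17
wrist 0.15 [-0.045  -0.044  -0.0418] 17
wrist above edge 0  
scene 0.13 [-0.0444 -0.0408 -0.0394] 23
scene 0.14 [-0.0439 -0.0409 -0.0374] 49
scene 0.15 [-0.0436 -0.0411 -0.0333] 43
scene above edge 78 [-0.0064 -0.0207  0.1625] [0.0134 0.0236 0.1669]
side 0.09 [-0.0467 -0.0445 -0.0309] 24
side 0.10 [-0.048  -0.0451 -0.0385] 28
side 0.11 [-0.0468 -0.0453 -0.0325] 29
side 0.12 [-0.0474 -0.0449 -0.0332] 27
side 0.13 [-0.0474 -0.0452 -0.0426] 27
side 0.14 [-0.0475 -0.0453 -0.0304] 33
side 0.15 [-0.0479 -0.0446 -0.0312] 35
side above edge 73 [-0.0084 -0.0217  0.1625] [0.0115 0.0298 0.1721]
```

View pics/v10.png

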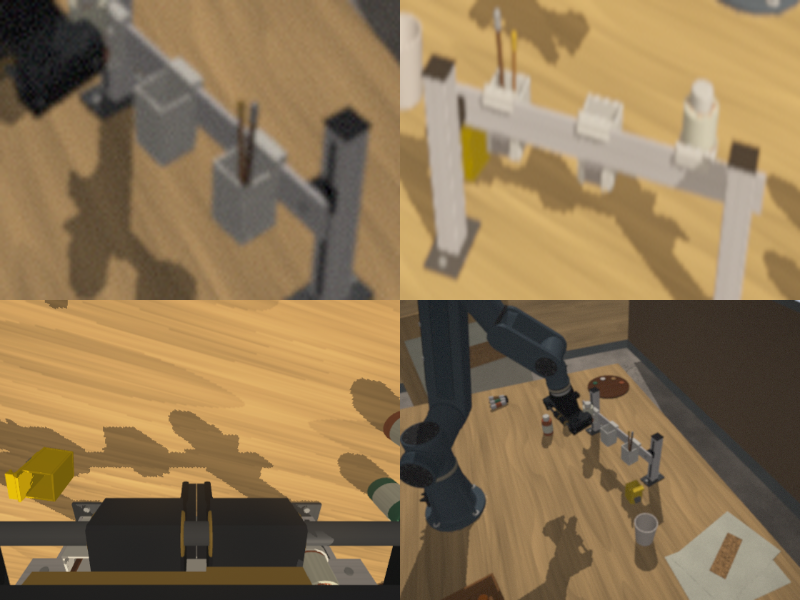

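The cup hangs flush, square and midway between its neighbours, at (165,115) in the side panel and (597,140) in the scene panel. The bottles and jar have not moved.

```bash
python3 -c "
from rig import *
print(hand_in())"
```

```text
the job is handed in; nothing more can be done
None
```

The empty cup is back on the rail, midway between the brush cup and the bottle holder. The job is handed in at about 19.6 s of the 64 s allowed.

- **Hooking:** I gripped the cup by its sides and lowered its lip over the bar leaning 23°. The lip seated with roughly 7 N upward and 3.5 N back. I then tilted the foot in 5° and let go, and the cup hung leaning about 13°.
- **Snapping the clip:** I pressed the front with the closed fingers. The highest reading between moves was about 16 N. The clip then gave way, the cup moved in about 10 mm, and a further push met a firm stop. I backed the gripper clear.
- **Last checks:** The front is vertical, with the side camera showing x about -45 mm at every height, against -44 mm when flush. The top is at 0.167 m, matching the flush height above the measured bar edge at 0.160 m. The cup is within about 2 mm of the middle along the bar.
- **Disagreement:** The scene camera put the front at about -41 mm. It was seeing few points there, so I relied on the side and wrist cameras (-45 and -44 mm).
- **Not seen directly:** I did not view the clip itself behind the bar. I judged the snap from the force drop, the travel and the flush pose.
- **Other things:** The arm went nowhere near the bottles, water jar or yellow look-alike, and in the last picture they look to be where they were. I did not measure their positions.

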